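# Clamp a bundle of blanks in the edge-printing jig

### The job

Push the bundle of clear blanks that stands half-way into the jig fully home against the jig's back stop. Then swing the jig's cam lever through its quarter turn to the end stop, so that its nose lies across the front of the bundle and holds it there, and let go. Leave the black ink jar, the squeegee and the pin case where they are.

Things in the scene. Friction and masses are not known exactly. Their poses are not given: they have to be found in the camera images.
- jig: Fixed aluminium jig. Origin on the table top; +x along the channel from open mouth to back stop, +y to the lever's side, z up. Base plate x -130 to +120, y -55 to +120 mm, 12 thick. Dark back stop across the channel: face at x = +100, z 12 to 72. The bundle slides between two dark guides (tops at z = 38), inner faces at y = -36 (x -70 to +100) and y = +36 (x +10 to +100).
- bundle_centre (a point): Centre of the loose bundle of clear upright blanks, one solid block 130 (x) x 66 (y) x 116 mm, about 0.5 kg, standing on the jig's plate between the guides (top 128 mm above the table), axes parallel to the jig's within 2 degrees. It slides along the channel. It starts 30 to 65 mm short of the back stop; fully home its centre is at jig x = +35 and its front face at x = -30 mm.
- cam_lever (a joint): Lever angle, rad: 0 = open, 1.571 = shut at the end stop; grows anticlockwise seen from above. Starts at 0 to 0.35, stays where left (about 2 N at the grip moves it; no spring). Open, its 22 mm wide nose (z 63 to 83 mm, reaching 89 mm from the pivot) points along jig -x beside the channel; shut, it lies across the mouth 1 mm off a bundle that is home. It cannot pass a bundle far from home.
- lever_pivot (a point): Point on the lever's upright pivot axis at handle-bar height, 92 mm above the table; at jig x = -42, y = +85 mm. The hub round it has 19 mm radius, its top at z = 108 mm.
- lever_grip (a point): Middle of the lever's upright round black grip, 118 mm from the pivot axis, 112 mm above the table; 28 mm thick, z 86 to 143 mm. A straight steel bar, 14 mm wide, z 86 to 98 mm, joins hub and grip. From the pivot the handle points at jig angle pi/4 + joint value (0 = jig +x, counted towards +y): open 45 degrees, shut 135 degrees.
- jar_black: Bystander: black ink jar with a black lid, 64 mm across, 72 mm high, origin under its centre.
- squeegee: Bystander: wooden hand squeegee lying flat, 73 x 190 x 24 mm, origin under its centre, long axis y.
- pin_case: Bystander: flat grey case, 82 x 110 x 29 mm, origin under its centre.

How it is judged:
By the outcome, as a careful person would: the job done as asked, in the order asked, and still so for the second after the job is handed in, with the robot touching nothing.
It also fails if it takes over 45 s, if anything falls off the work surface, if the arm or the gripper's body presses on something with over 40 N, if the wrist force passes 120 N, or if a joint passes its speed limit or range.

### The arm

A 6-joint arm with a two-finger parallel gripper is mounted at the origin on a cart in front of the work surface, level with it; the furniture and walls round the work are solid. World frame = base frame: x ahead of the robot, y to its left, z up, the work surface at z = 0. Lengths are in m, angles in rad, forces in N, time in s.
With the tool pointing down it reaches from about 0.35 to 0.975 m from the base axis. Payload 4.9 kg.
Tool frame: the origin (TCP) lies at the very end of the fingers, on their centre line; the grasp point (between the pads) lies 19 mm behind it; z points along the fingers, x is the direction in which the jaws open and shut, and the axes are right-handed (so a half turn about z gives the same grasp; the last joint's range is limited). The gripper opens to 85 mm and grips with 20 to 120 N. Pads are 22 mm wide; open, the fingers measure 114 mm over their backs; the gripper's body (76 mm by 85 mm) begins 54 mm behind the grasp point. The pads swing forward as they close: fully open they stand 13 mm farther back than shut.
Start: joints at [1.102, 0.053, 1.613, -0, 1.476, -0.119], TCP at [0.214, 0.587, 0.231] pointing down, gripper open.
Joint ranges: [-3.01, 3.01], [-1.01, 2.22], [0.06, 2.58], [-1.02, 4.17], [0.09, 2.62], [-3.14, 3.14]. Speed limits (rad/s): [2.57, 2.57, 3.14, 3.14, 3.14, 3.14].

### API

Orientations are given as a rotation vector (axis times angle).
In Python, from station import ctrl gives the robot as it stands.
- The arm moves only by the shell command python3 -m handwheel 'ROWS' [OPENING] [FORCE]. ROWS is a JSON object of lists of equal length, an entry for each row: "offset": the shift along the world's x, y, z in units of 40 mm (1.0 is 40 mm), a list of three; "roll": the turn about the world's z in units of 6 degrees (1.0 is 6 degrees). A call has exactly 10 rows; each row is the pose to reach, as a shift and turn from the pose commanded when the call began; what a row does not reach only later rows make up. A row lasts 1/10 s, in which the tool goes at most 50 mm and 8.59 degrees, less where a joint would pass 70% of its speed; a pose out of reach is approached as far as the arm can. A call with a gripper value outside its range is refused whole. OPENING is the finger opening in mm, from 0 to 85.4, set as the call begins (- or left out, the last holds). The fingers move at their own pace and stop on an object; FORCE is the grip in N (left out, the last holds). Time passes only in rows, so rows that repeat a pose let the fingers close, or fill a call up. It gives the time, the measured TCP pose, the force and the opening at its end, in the units of the state.
- ctrl.get_obs(): the state, without advancing time (a new reading comes with each control period).
- ctrl.get_image(name): name is "side" or "top" or "wrist"; returns a dict with "img" (400x640x3 uint8, red, green, blue), "fx", "fy", "cx", "cy" (pixels), "T" (4x4, takes a point from camera to world coordinates). Camera axes: x right, y down, z forward; pixel columns grow to the right and rows downward; lengths in m; the calibration is good to about 2 mm. A picture is of the moment at which its call begins. There is no depth.
- ctrl.finish_job(): hands the job in, once; it reports no verdict.
The state is a dict: "t": time; "q": joint angles; "dq": joint speeds; "effort": joint torques, N m; "tool_pos": TCP position; "tool_rot": TCP orientation; "contact_force": force on the tool from outside, world axes, zero at the start; "wrist_torque": the same for the moment, N m; "opening": finger opening in m.
Only numpy, scipy, OpenCV 4.12 (cv2) and the standard library are available. Lean on these libraries where they do the work, as an engineer would, in place of code of your own. Each camera call takes 0.05 s, during which the arm holds its last target.

## Working session

There is one attempt and no reset: what is moved stays moved. The work goes in short steps, Python scripts to look and compute and a shell command to move; the robot and the scene stay as the last step left them, time stands still between calls to the robot, and variables do not carry over. Pictures are saved under pics/ and viewed, and the job is handed in when it is done.

```bash
mkdir -p pics; ls
python3 - <<'E'
from station import ctrl
import cv2
for n in ["side","top","wrist"]:
    d=ctrl.get_image(n); cv2.imwrite(f"pics/{n}0.png",d["img"][:,:,::-1]); print(n,d["fx"],d["fy"],d["cx"],d["cy"]); print(d["T"].round(4))
o=ctrl.get_obs(); print({k:o[k] for k in("t","tool_pos","tool_rot","contact_force","opening")})
E
```

```text
pics
side 450.47975884439 450.47975884439 322.374478377122 202.82221615201172
[[-0.9916 -0.0886  0.0942  0.3917]
 [-0.1292  0.6477 -0.7509  1.1354]
 [ 0.0055 -0.7567 -0.6537  0.9971]
 [ 0.      0.      0.      1.    ]]
top 376.42313097960607 376.42313097960607 316.04507370132046 199.5161297114203
[[ 0.0252 -0.9918  0.1251  0.3689]
 [-0.9997 -0.0246  0.0058  0.1486]
 [-0.0026 -0.1252 -0.9921  1.2146]
 [ 0.      0.      0.      1.    ]]
wrist 309.32925378626624 309.32925378626624 314.936931923049 205.21379409151788
[[ 0.3432  0.9054  0.25    0.1501]
 [ 0.9393 -0.3301 -0.0938  0.6077]
 [-0.0024  0.2671 -0.9637  0.3718]
 [ 0.      0.      0.      1.    ]]
{'t': 0.15, 'tool_pos': array([0.21396379, 0.58670327, 0.23032224]), 'tool_rot': array([ 2.57347306e+00,  1.80053715e+00, -2.27101165e-03]), 'contact_force': array([-0.25902856,  0.43474243, -0.04836019]), 'opening': 0.08550944889347342}
```

View pics/side0.png

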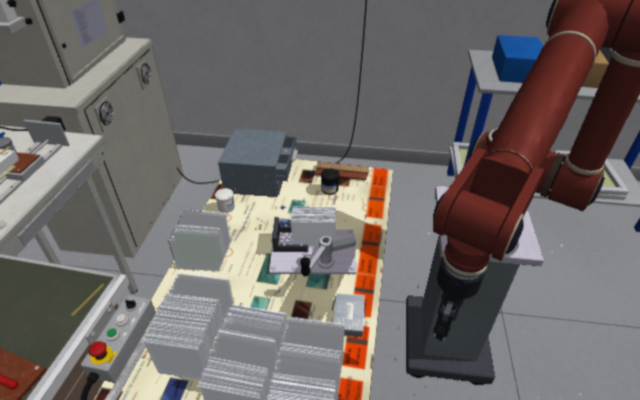

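View pics/top0.png

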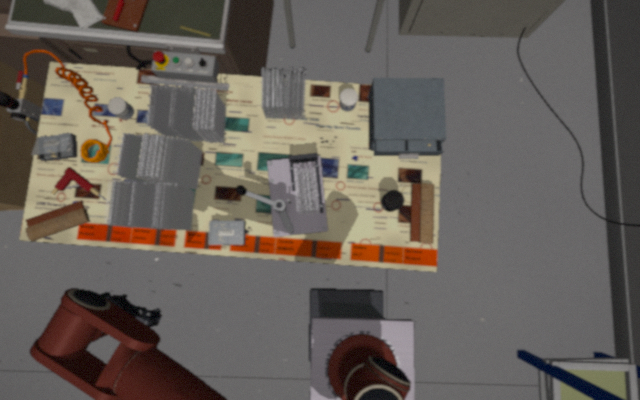

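View pics/wrist0.png

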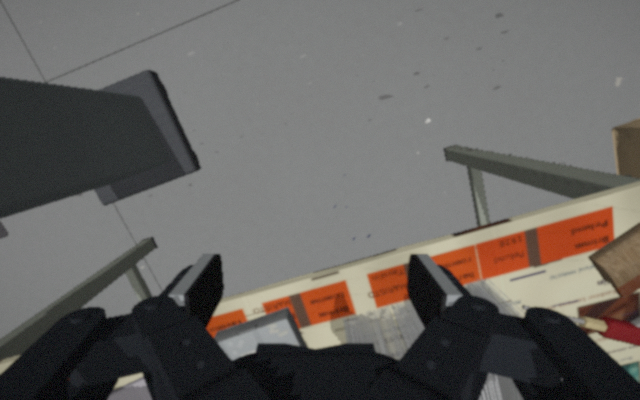

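Top view: jig plate spans about (268–327, 155–236), its mouth facing the robot (image down). The lever hub is near (279,204) and the grip near (241,190). Zooming in to measure.

Run:
```python
import cv2
a=cv2.imread("pics/top0.png")[140:250,190:350]; cv2.imwrite("pics/topz.png",cv2.resize(a,None,fx=5,fy=5,interpolation=cv2.INTER_CUBIC))
a=cv2.imread("pics/side0.png")[190:290,250:380]; cv2.imwrite("pics/sidez.png",cv2.resize(a,None,fx=6,fy=6,interpolation=cv2.INTER_CUBIC))
```

```text
(no output)
```

View pics/topz.png

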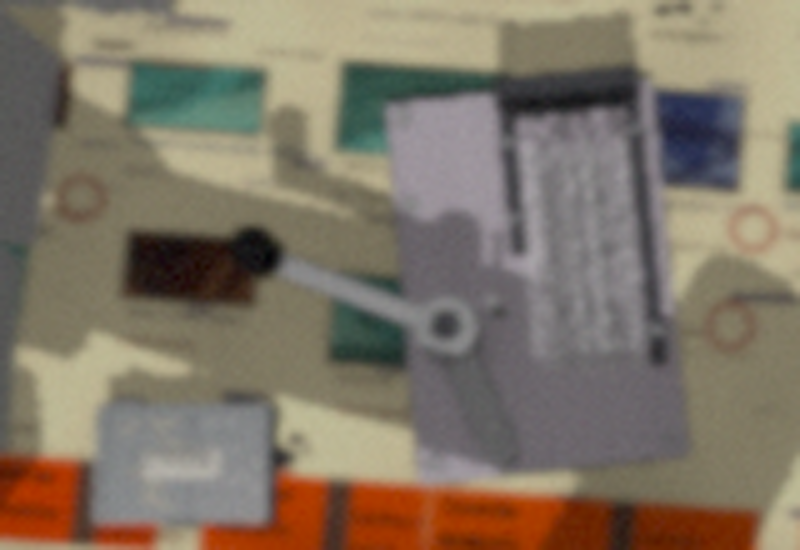

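View pics/sidez.png

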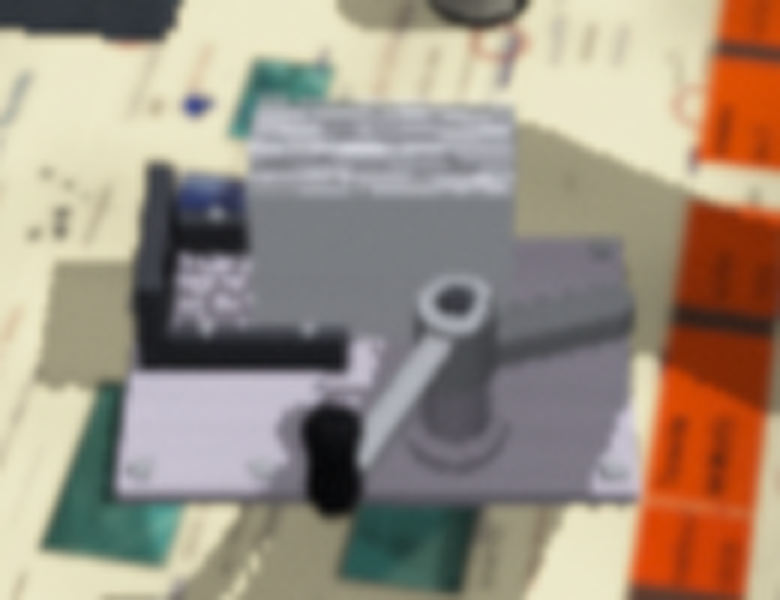

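```bash
cat > h.py <<'E'
import numpy as np
from station import ctrl
C={}
def cam(n):
    if n not in C: C[n]=ctrl.get_image(n)
    return C[n]
def cast(n,u,v,z):
    d=cam(n);T=d["T"];r=T[:3,:3]@[(u-d["cx"])/d["fx"],(v-d["cy"])/d["fy"],1];o=T[:3,3]
    return o+r*(z-o[2])/r[2]
def top(u,v,z): return cast("top",190+(u-2)/5,140+(v-2)/5,z)
def side(u,v,z): return cast("side",250+(u-2.5)/6,190+(v-2.5)/6,z)
def fit(L,W):
    L=np.array(L,float);W=np.array(W);lc=L.mean(0);wc=W.mean(0);a=L-lc;b=W-wc
    th=np.arctan2((a[:,0]*b[:,1]-a[:,1]*b[:,0]).sum(),(a*b).sum());R=np.array([[np.cos(th),-np.sin(th)],[np.sin(th),np.cos(th)]])
    t=wc-R@lc; return th,R,t,(W-(L@R.T+t))*1000
E
python3 - <<'E'
from h import *
np.set_printoptions(precision=4,suppress=True)
L=[(.12,.12),(.12,-.055),(-.13,-.055),(-.13,.12),(-.042,.085)]
W=[top(388,103,.012)[:2],top(652,72,.012)[:2],top(690,457,.012)[:2],top(420,482,.012)[:2],top(446,326,.108)[:2]]
th,R,t,e=fit(L,W); print(th,t);print(e)
Ws=[side(127,375,.012)[:2],side(620,240,.012)[:2],side(640,497,.012)[:2],side(118,497,.012)[:2],side(455,303,.108)[:2]]
i=[1,2,3,4]
th2,R2,t2,e2=fit([L[1+0]] if 0 else [L[2],L[3],L[0],L[4]],[Ws[1],Ws[2],Ws[3],Ws[4]]); print("side",th2,t2);print(e2)
for nm,p in dict(gripT=top(256,250,.143),gripS=side(333,420,.143),bfl=side(515,185,.128),bfr=side(515,105,.128),bbl=side(248,183,.128),bbr=side(258,103,.128),tfl=top(538,358,.128),tfr=top(645,352,.128),case1=top(97,402,.029),case2=top(272,402,.029),case3=top(92,522,.029),case4=top(275,522,.029)).items():
    l=R.T@(p[:2]-t); print(nm,p,"jig",l*1000, "jigS",R2.T@(p[:2]-t2)*1000)
for p in (top(256,250,.143),side(333,420,.143)):
    l=R.T@(p[:2]-t)-[-.042,.085]; print(np.hypot(*l),np.degrees(np.arctan2(l[1],l[0])))
E
```

```text
0.12512271158472524 [0.5431 0.1856]
[[-1.3076 -1.3564]
 [ 1.7843  0.4685]
 [-0.6271  1.4718]
 [ 1.0421 -0.7254]
 [-0.8917  0.1415]]
side 0.13513912339177842 [0.5435 0.1894]
[[ 0.364   0.557 ]
 [ 0.9181 -0.3043]
 [-2.204  -0.9518]
 [ 0.9219  0.6992]]
gripT [0.5274 0.3722 0.143 ] jig [  7.723  187.1688] jigS [  8.6839 183.3071]
gripS [0.5298 0.3781 0.143 ] jig [ 10.8965 192.6764] jigS [ 11.9124 188.7827]
bfl [0.4707 0.2075 0.128 ] jig [-69.0561  30.7323] jigS [-69.6582  27.6476]
bfr [0.4769 0.1508 0.128 ] jig [-70.0504 -26.2651] jigS [-71.2234 -29.337 ]
bbl [0.5954 0.2231 0.128 ] jig [56.6347 30.6516] jigS [56.0254 26.3079]
bbr [0.601  0.1663 0.128 ] jig [ 55.0374 -26.4022] jigS [ 53.8567 -30.7271]
tfl [0.4704 0.2087 0.128 ] jig [-69.234   31.9926] jigS [-69.8236  28.9095]
tfr [0.4754 0.1468 0.128 ] jig [-71.9643 -30.0772] jigS [-73.1754 -33.1298]
case1 [0.4448 0.4915 0.029 ] jig [-59.2853 315.8245] jigS [-57.0324 312.6276]
case2 [0.4476 0.3811 0.029 ] jig [-70.3328 205.8829] jigS [-69.1806 202.8022]
case3 [0.3696 0.4901 0.029 ] jig [-134.0731  323.781 ] jigS [-131.7367  321.3328]
case4 [0.3725 0.3755 0.029 ] jig [-145.5149  209.7238] jigS [-144.3204  207.3959]
0.11362588294962282 64.0489557848923
0.11996764897935243 63.837223902084475
```

Jig origin ≈ (0.543, 0.187), yaw ≈ 0.128 rad. The bundle front is at jig x ≈ -70, so about 40 mm to go. The lever is at ≈ 0.33 rad and its grip distance checks (114 to 120 mm, nominal 118). Next I move in front of the bundle with the gripper closed, jaws along jig y.

```bash
python3 -m handwheel '{"offset":[[0.5,-1,0],[1.1,-2.1,0],[1.65,-3.2,0],[2.2,-4.3,0],[2.75,-5.35,0],[3.3,-6.4,0],[3.85,-7.5,0],[4.4,-8.55,0],[4.9,-9.5,0],[5.35,-10.4,0]],"roll":[0.5,1,1.5,2,2.5,3,3.5,4,4.3,4.55]}' 0 40
```

```text
t: 1.25
tool_pos: [0.4288, 0.1692, 0.2315]
tool_rot: [2.076, 2.358, 0.001]
contact_force: [0.4, 0.6, -0.2]
opening: -0.0
```

```bash
python3 -m handwheel '{"offset":[[0,0.07,-0.6],[0,0.07,-1.2],[0,0.07,-1.8],[0,0.07,-2.4],[0,0.07,-3],[0,0.07,-3.5],[0,0.07,-3.9],[0,0.07,-4.15],[0,0.07,-4.15],[0,0.07,-4.15]],"roll":[0,0,0,0,0,0,0,0,0,0]}'
python3 - <<'E'
from h import *
import cv2
for n in("side","top"):
    a=cam(n)["img"][:,:,::-1]; a=a[150:300,230:400] if n=="side" else a[140:250,190:350]
    cv2.imwrite(f"pics/{n}1.png",cv2.resize(a,None,fx=4,fy=4,interpolation=cv2.INTER_CUBIC))
E
```

```text
t: 2.25
tool_pos: [0.4286, 0.174, 0.0658]
tool_rot: [2.076, 2.357, 0.001]
contact_force: [0.7, -0.7, 0.5]
opening: 0.0
```

View pics/side1.png

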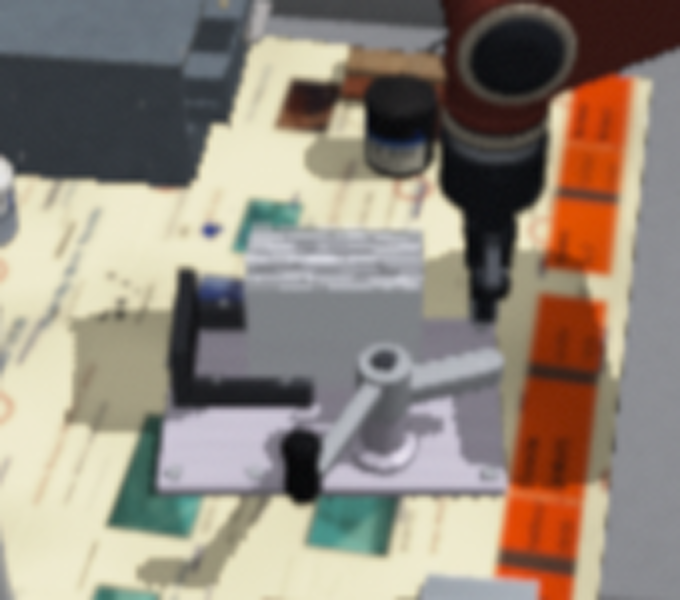

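View pics/top1.png

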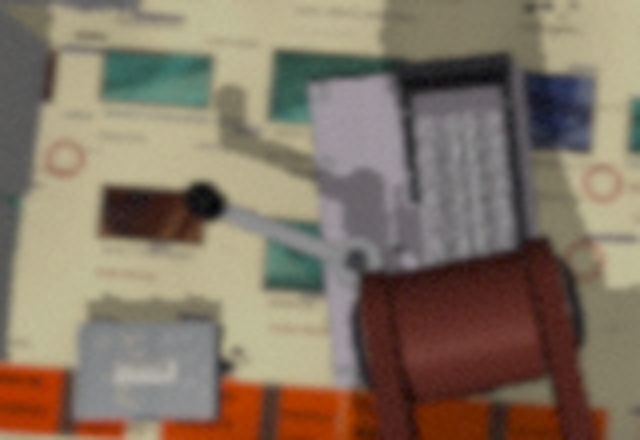

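Side view: the fingers stand clear in front of the bundle at mid-channel, and the nose is clear of them. Pushing now.

```bash
python3 -m handwheel '{"offset":[[0.35,0.045,0],[0.65,0.084,0],[0.77,0.1,0],[0.88,0.114,0],[0.99,0.128,0],[1.1,0.142,0],[1.21,0.156,0],[1.32,0.17,0],[1.43,0.185,0],[1.54,0.199,0]],"roll":[0,0,0,0,0,0,0,0,0,0]}'
```

```text
t: 3.35
tool_pos: [0.4898, 0.1821, 0.067]
tool_rot: [-2.076, -2.357, 0.001]
contact_force: [-6.6, -1.2, 8.8]
opening: 0.0
```

```bash
python3 -m handwheel '{"offset":[[0.03,0.004,0],[0.06,0.008,0],[0.09,0.012,0],[0.12,0.015,0],[0.15,0.019,0],[0.17,0.022,0],[0.19,0.025,0],[0.21,0.027,0],[0.23,0.03,0],[0.25,0.032,0]],"roll":[0,0,0,0,0,0,0,0,0,0]}'
```

```text
t: 4.35
tool_pos: [0.4994, 0.1834, 0.067]
tool_rot: [-2.076, -2.357, 0.001]
contact_force: [-10.7, -2.0, 9.5]
opening: 0.0003
```

```bash
python3 -m handwheel '{"offset":[[0.01,0.001,0],[0.02,0.003,0],[0.03,0.004,0],[0.04,0.005,0],[0.05,0.006,0],[0.06,0.008,0],[0.07,0.009,0],[0.08,0.01,0],[0.08,0.01,0],[0.08,0.01,0]],"roll":[0,0,0,0,0,0,0,0,0,0]}'
python3 - <<'E'
from h import *
import cv2
a=cam("side")["img"][:,:,::-1][190:290,250:380]
cv2.imwrite("pics/side2.png",cv2.resize(a,None,fx=6,fy=6,interpolation=cv2.INTER_CUBIC))
E
```

```text
t: 5.35
tool_pos: [0.4991, 0.1836, 0.067]
tool_rot: [-2.071, -2.353, 0.012]
contact_force: [-24.3, -2.9, 19.9]
opening: -0.0001
```

View pics/side2.png

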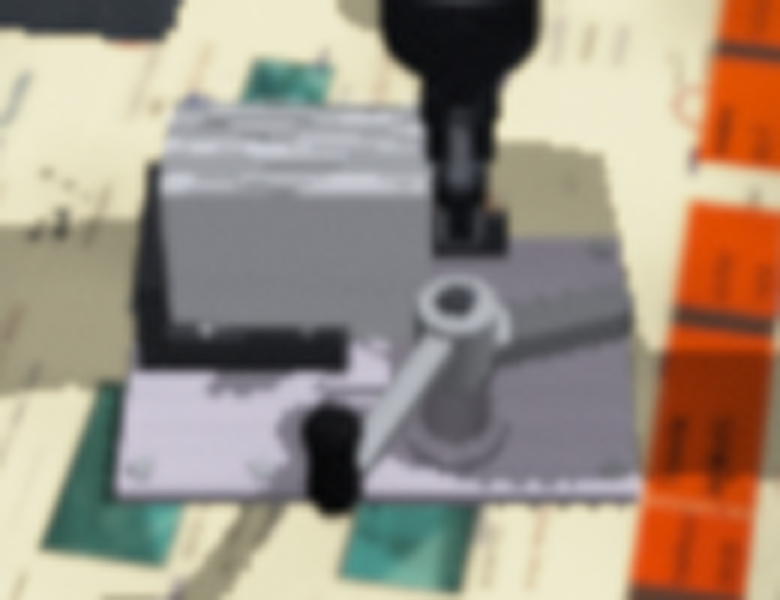

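Force rose to 24 N with no more motion, so the bundle is on the stop. I'll back off and check whether it stays home and upright.

```bash
python3 -m handwheel '{"offset":[[-0.08,-0.01,0],[-0.2,-0.025,0],[-0.4,-0.05,0],[-0.7,-0.09,0],[-1,-0.13,0],[-1,-0.13,0.8],[-1,-0.13,1.8],[-1,-0.13,2.8],[-1,-0.13,3.6],[-1,-0.13,3.6]],"roll":[0,0,0,0,0,0,0,0,0,0]}'
python3 - <<'E'
from h import *
import cv2
a=cam("side")["img"][:,:,::-1][190:290,250:380]
cv2.imwrite("pics/side3.png",cv2.resize(a,None,fx=6,fy=6,interpolation=cv2.INTER_CUBIC))
a=cam("top")["img"][:,:,::-1][140:250,190:350]
cv2.imwrite("pics/top3.png",cv2.resize(a,None,fx=5,fy=5,interpolation=cv2.INTER_CUBIC))
E
```

```text
t: 6.4
tool_pos: [0.4652, 0.1789, 0.2154]
tool_rot: [2.072, 2.353, 0.013]
contact_force: [0.4, -1.2, -0.0]
opening: -0.0001
```

View pics/side3.png

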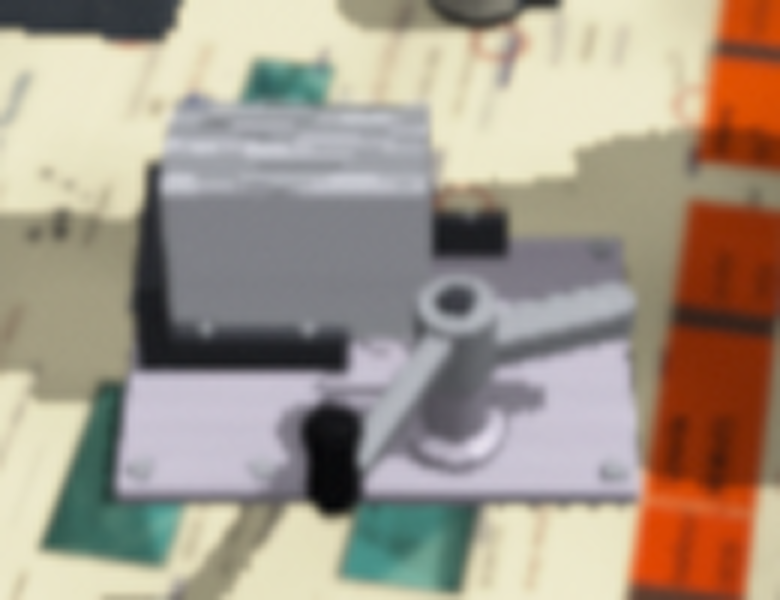

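View pics/top3.png

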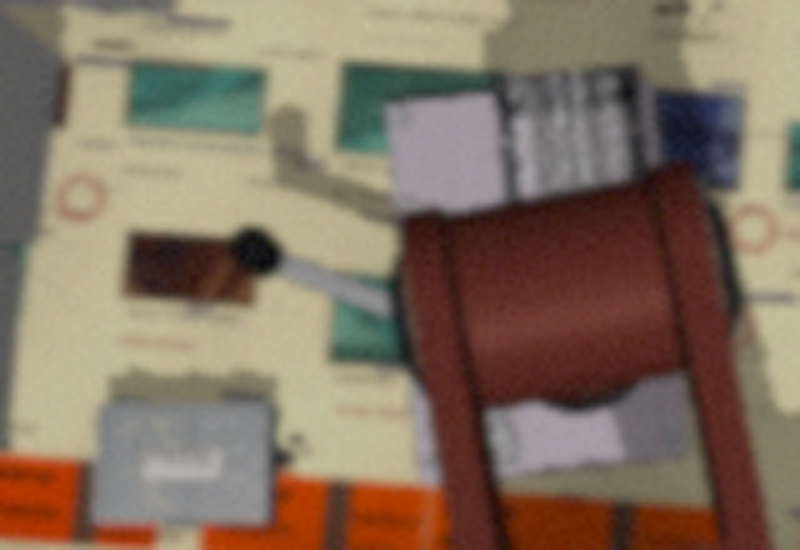

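Run:
```python
from h import *
t=np.array([.5432,.187]);c,s=np.cos(.128),np.sin(.128);R=np.array([[c,-s],[s,c]])
f=lambda p:(R.T@(p[:2]-t)*1000).round(1)
print([f(side(*q,.128)) for q in((432,185),(428,105),(162,183),(180,103))])
w=lambda x,y:(t+R@np.array([x,y])).round(4)
p=np.array([-.042,.085])
for a in (64,73,82,91,100,109,118,127,135,138):
    r=np.radians(a); print(a,w(*(p+.118*np.array([np.cos(r),np.sin(r)]))), "jawyaw",a+90+7.3)
```

```text
[array([-30.2,  29.8]), array([-28.1, -27.1]), array([96.9, 29.4]), array([ 92.6, -27.7])]
64 [0.5285 0.3777] jawyaw 161.3
73 [0.5105 0.3823] jawyaw 170.3
82 [0.4921 0.3839] jawyaw 179.3
91 [0.4736 0.3827] jawyaw 188.3
100 [0.4555 0.3786] jawyaw 197.3
109 [0.4383 0.3717] jawyaw 206.3
118 [0.4224 0.3622] jawyaw 215.3
127 [0.4082 0.3503] jawyaw 224.3
135 [0.3973 0.338 ] jawyaw 232.3
138 [0.3936 0.3331] jawyaw 235.3
```

Bundle front is at jig x ≈ -29 and rear at ≈ +95 to 97 (the rear edge read 3 to 5 mm short before the push too), so it is home. Going over the grip, taking the jaw half-turn that keeps joint 6 in range.

```bash
python3 -m handwheel '{"offset":[[0.1,0.3,0.3],[0.3,0.9,0.5],[0.5,1.5,0.5],[0.7,2.1,0.5],[0.9,2.8,0.5],[1.1,3.4,0.5],[1.3,4,0.5],[1.4,4.5,0.5],[1.5,4.8,0.5],[1.57,4.93,0.5]],"roll":[-1.3,-2.6,-3.9,-5.2,-6.5,-7.8,-9.1,-10.4,-11.7,-13]}' 65
python3 -m handwheel '{"offset":[[0,0,0],[0,0,0],[0,0,0],[0,0,0],[0,0,0],[0,0,0],[0,0,0],[0,0,0],[0,0,0],[0,0,0]],"roll":[-1.3,-2.6,-3.9,-5.2,-6.33,-6.33,-6.33,-6.33,-6.33,-6.33]}'
python3 - <<'E'
from h import *
import cv2
o=ctrl.get_obs();print(o["q"].round(2), np.degrees(2*np.arctan2(o["tool_rot"][1],o["tool_rot"][0])))
cv2.imwrite("pics/wrist4.png",cam("wrist")["img"][:,:,::-1])
cv2.imwrite("pics/side4.png",cv2.resize(cam("side")["img"][:,:,::-1][150:300,230:400],None,fx=4,fy=4,interpolation=cv2.INTER_CUBIC))
E
```

```text
t: 7.55
tool_pos: [0.5245, 0.376, 0.2258]
tool_rot: [3.097, 0.518, -0.008]
contact_force: [-0.6, -0.1, 0.3]
opening: 0.0649
t: 8.55
tool_pos: [0.5257, 0.3756, 0.2292]
tool_rot: [3.1, -0.51, -0.0]
contact_force: [-0.7, -0.4, 0.1]
opening: 0.0651
[0.51 0.1  1.56 0.   1.48 0.83] -18.689719987426162
```

View pics/wrist4.png

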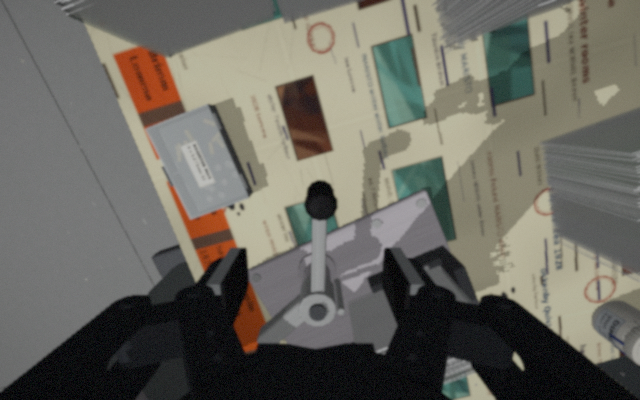

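View pics/side4.png

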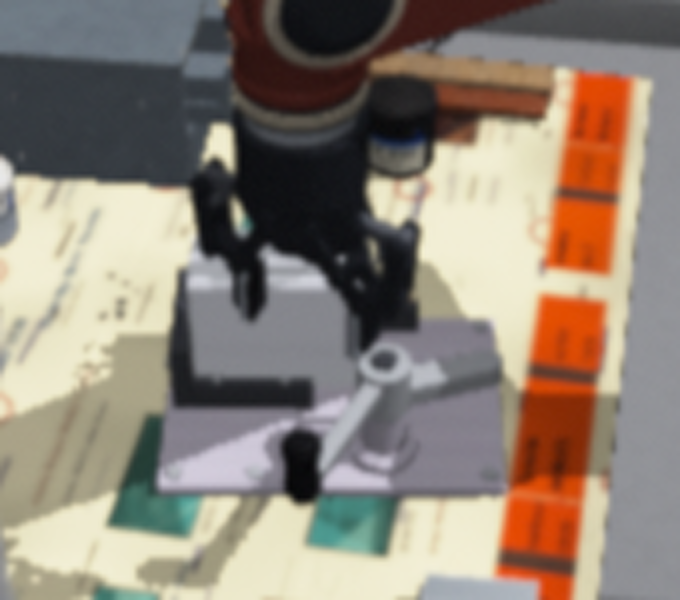

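Wrist view: grip top around (320,192), hub ring at (318,310), between the jaws. Casting these as a check.

Run:
```python
from h import *
print(cast("wrist",320,188,.143),cast("wrist",320,193,.143),cast("wrist",318,310,.108), ctrl.get_obs()["t"])
```

```text
[0.53472874 0.38882259 0.143     ] [0.53350318 0.38515519 0.143     ] [0.49247716 0.26679921 0.108     ] 8.7
```

The angle agrees (63.5°) and the pivot is within 2 mm. Radial spread is about 7 mm, tolerable with a cage, so I use the nominal radius. Descending.

```bash
python3 -m handwheel '{"offset":[[0.1,0.06,-0.5],[0.1,0.06,-1],[0.1,0.06,-1.5],[0.1,0.06,-1.9],[0.1,0.06,-2.2],[0.1,0.06,-2.45],[0.1,0.06,-2.65],[0.1,0.06,-2.8],[0.1,0.06,-2.93],[0.1,0.06,-2.93]],"roll":[0,0,0,0,0,0,0,0,0,0]}'
python3 - <<'E'
from h import *
import cv2
cv2.imwrite("pics/side5.png",cv2.resize(cam("side")["img"][:,:,::-1][170:290,230:400],None,fx=4.5,fy=4.5,interpolation=cv2.INTER_CUBIC))
cv2.imwrite("pics/wrist5.png",cam("wrist")["img"][:,:,::-1])
E
```

```text
t: 9.7
tool_pos: [0.5295, 0.3779, 0.1115]
tool_rot: [3.099, -0.511, -0.001]
contact_force: [-0.6, -0.7, -0.6]
opening: 0.0649
```

View pics/side5.png

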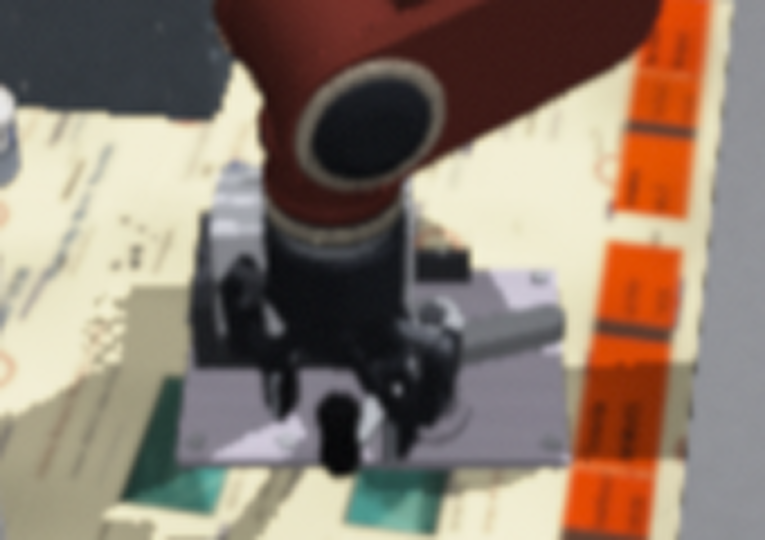

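View pics/wrist5.png

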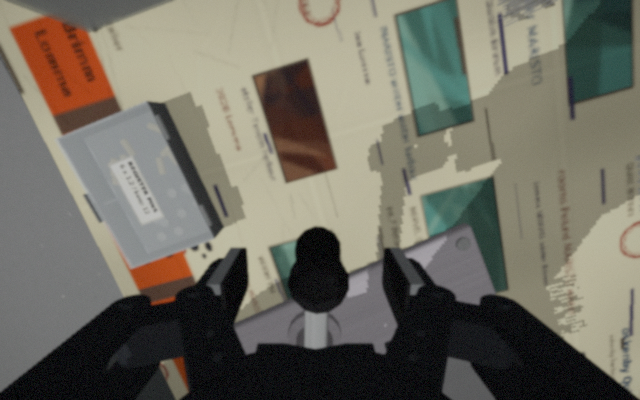

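Run:
```python
from h import *
print(cast("wrist",318,286,.143), ctrl.get_obs()["tool_pos"])
```

```text
[0.53175738 0.37827747 0.143     ] [0.53014323 0.37814803 0.11272742]
```

Grip is centred in the jaws within 2 mm. I'll cage it at 34 mm and follow the arc.

```bash
python3 -m handwheel '{"offset":[[0,0,0],[0,0,0],[0,0,0],[0,0,0],[-0.225,0.065,0],[-0.45,0.115,0],[-0.68,0.14,0],[-0.91,0.155,0],[-1.14,0.145,0],[-1.37,0.125,0]],"roll":[0,0,0,0,0.75,1.5,2.25,3,3.75,4.5]}' 34 20
```

```text
t: 10.85
tool_pos: [0.4753, 0.3832, 0.1124]
tool_rot: [-3.132, -0.232, -0.003]
contact_force: [1.7, 0.4, -0.5]
opening: 0.0339
```

```bash
python3 -m handwheel '{"offset":[[-0.23,-0.045,0],[-0.455,-0.105,0],[-0.67,-0.185,0],[-0.885,-0.275,0],[-1.085,-0.39,0],[-1.28,-0.515,0],[-1.465,-0.655,0],[-1.64,-0.81,0],[-1.78,-0.96,0],[-1.85,-1.04,0]],"roll":[0.75,1.5,2.25,3,3.75,4.5,5.25,6,6.67,7]}'
```

```text
t: 11.85
tool_pos: [0.4008, 0.3417, 0.1125]
tool_rot: [-2.841, -1.337, -0.002]
contact_force: [0.8, 1.9, -0.3]
opening: 0.034
```

```bash
python3 -m handwheel '{"offset":[[-0.01,-0.015,0],[-0.03,-0.04,0],[-0.06,-0.075,0],[-0.08,-0.1,0],[-0.1,-0.13,0],[-0.12,-0.15,0],[-0.12,-0.15,0],[-0.12,-0.15,0],[-0.12,-0.15,0],[-0.12,-0.15,0]],"roll":[0.1,0.2,0.33,0.4,0.5,0.6,0.6,0.6,0.6,0.6]}'
```

```text
t: 12.85
tool_pos: [0.3962, 0.3352, 0.112]
tool_rot: [2.8, 1.423, -0.0]
contact_force: [0.2, 0.2, 2.2]
opening: 0.0341
```

```bash
python3 -m handwheel '{"offset":[[-0.01,-0.015,0],[-0.02,-0.03,0],[-0.03,-0.045,0],[-0.04,-0.06,0],[-0.05,-0.075,0],[-0.06,-0.09,0],[-0.07,-0.1,0],[-0.07,-0.1,0],[-0.07,-0.1,0],[-0.07,-0.1,0]],"roll":[0,0,0,0,0,0,0,0,0,0]}'
python3 - <<'E'
from h import *
import cv2
cv2.imwrite("pics/side6.png",cv2.resize(cam("side")["img"][:,:,::-1][170:290,230:400],None,fx=4.5,fy=4.5,interpolation=cv2.INTER_CUBIC))
cv2.imwrite("pics/wrist6.png",cam("wrist")["img"][:,:,::-1])
E
```

```text
t: 13.85
tool_pos: [0.3953, 0.334, 0.1123]
tool_rot: [-2.797, -1.421, -0.013]
contact_force: [9.5, 13.7, -8.7]
opening: 0.0338
```

View pics/side6.png

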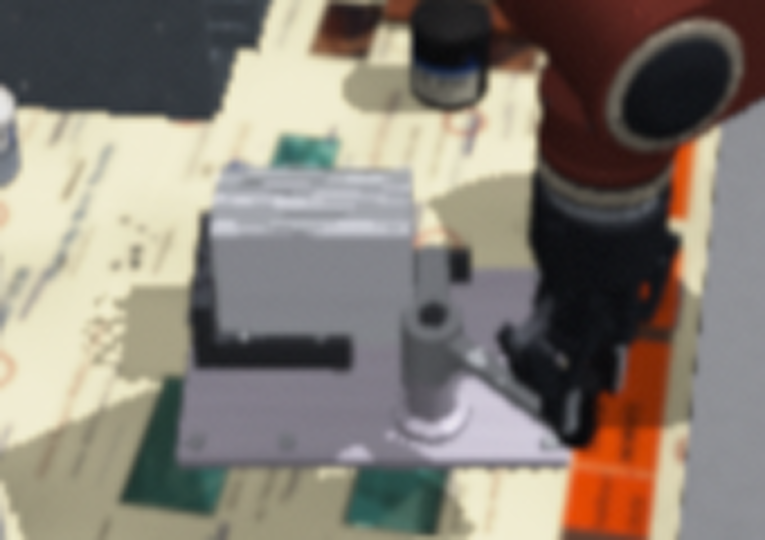

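View pics/wrist6.png

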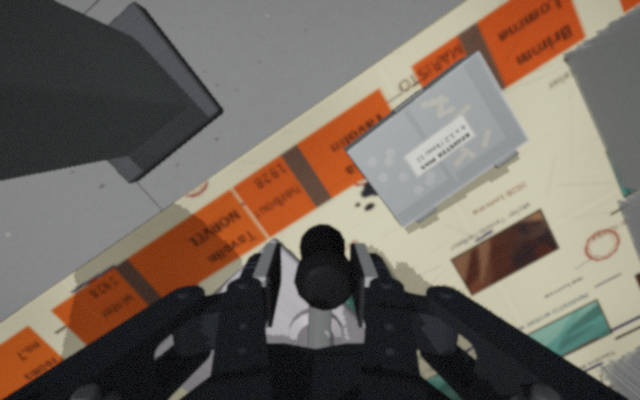

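Force rose to about 17 N with the tool stopped: that is the end stop, and side view shows the nose across the bundle's front. Unloading, opening, rising.

```bash
python3 -m handwheel '{"offset":[[0.09,0.12,0],[0.09,0.12,0],[0.09,0.12,0],[0.09,0.12,0],[0.09,0.12,0],[0.09,0.12,0.5],[0.09,0.12,1.2],[0.09,0.12,2],[0.09,0.12,2.8],[0.09,0.12,3.4]],"roll":[0,0,0,0,0,0,0,0,0,0]}' 65
python3 -m handwheel '{"offset":[[-0.3,0.8,0.3],[-0.7,1.6,0.3],[-1.1,2.4,0.3],[-1.5,3.2,0.3],[-1.9,4,0.3],[-2.3,4.8,0.3],[-2.6,5.4,0.3],[-2.8,5.8,0.3],[-2.8,5.8,0.3],[-2.8,5.8,0.3]],"roll":[0,0,0,0,0,0,0,0,0,0]}'
python3 - <<'E'
from h import *
import cv2
cv2.imwrite("pics/side7.png",cv2.resize(cam("side")["img"][:,:,::-1][190:290,250:380],None,fx=6,fy=6,interpolation=cv2.INTER_CUBIC))
cv2.imwrite("pics/top7.png",cv2.resize(cam("top")["img"][:,:,::-1][140:250,190:350],None,fx=5,fy=5,interpolation=cv2.INTER_CUBIC))
cv2.imwrite("pics/top7f.png",cam("top")["img"][:,:,::-1])
E
```

```text
t: 14.95
tool_pos: [0.3973, 0.3363, 0.2506]
tool_rot: [-2.801, -1.423, -0.004]
contact_force: [0.1, -0.2, -0.8]
opening: 0.0652
t: 15.95
tool_pos: [0.2852, 0.5677, 0.2599]
tool_rot: [2.8, 1.423, -0.001]
contact_force: [0.6, 0.2, 0.7]
opening: 0.0649
```

View pics/side7.png

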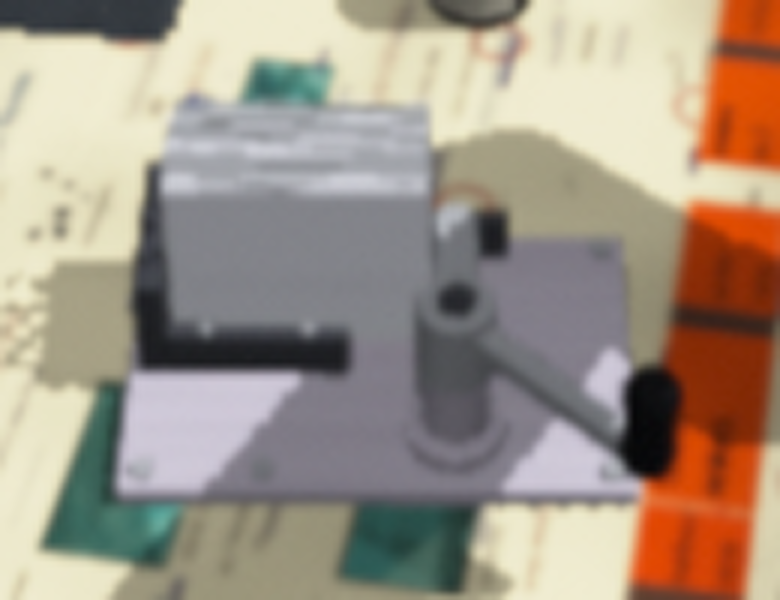

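View pics/top7.png

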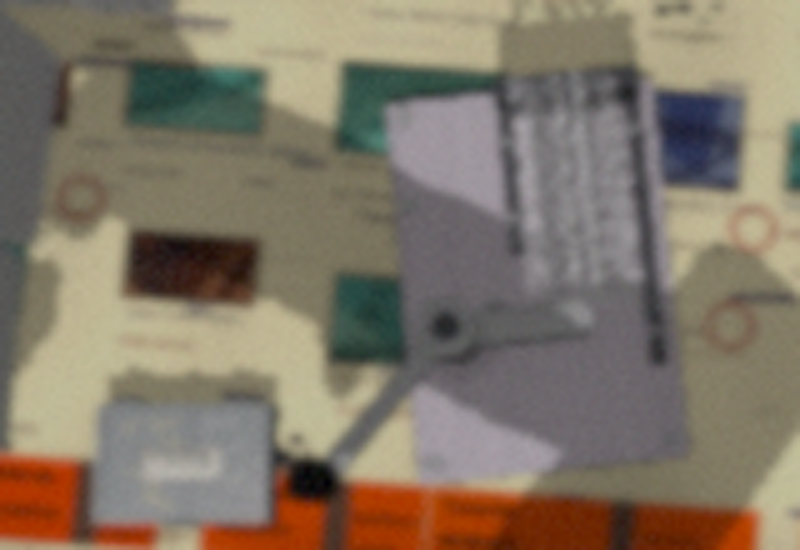

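View pics/top7f.png

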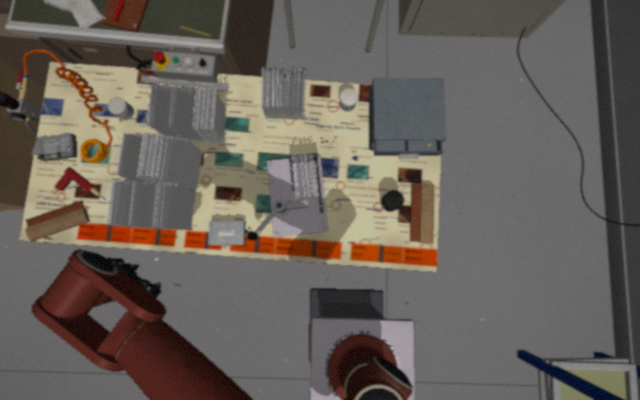

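Run:
```python
from h import *
t=np.array([.5432,.187]);c,s=np.cos(.128),np.sin(.128);R=np.array([[c,-s],[s,c]])
f=lambda p:R.T@(p[:2]-t)*1000
print([f(side(*q,.128)).round(1) for q in((432,185),(428,105))])
for g,p in((top(312,478,.143),top(446,326,.108)),(side(652,385,.143),side(457,300,.108)),(top(312,478,.143),None)):
    l=f(g)-(f(p) if p is not None else np.array([-42,85])); print(np.hypot(*l),np.degrees(np.arctan2(l[1],l[0])))
for a,b in((top(580,318,.083),top(446,326,.108)),):
    l=f(a)-f(b);print("nose",l,np.degrees(np.arctan2(l[1],l[0])))
```

```text
[array([-30.2,  29.8]), array([-28.1, -27.1])]
115.39928937454688 135.88954305264406
118.3424771012553 134.33167167568408
115.36162456867694 136.57183431308064
nose [ -0.45329642 -78.88765717] -90.3292236914377
```

The lever reads 135° ± 1.5° in both views with the nose at -90°. The bundle is home, the case, jar and squeegee look unmoved, and the robot is clear.

```bash
python3 -c "
from station import ctrl
print(ctrl.finish_job())"
```

```text
the job is handed in; nothing more can be done
None
```

I pushed the bundle home against the back stop, then swung the cam lever to its end stop, let go, moved the arm clear and handed the job in at about 16 s of the 45 s allowed.

**Bundle:** I pushed with closed fingers for about 40 mm, until the force reached about 24 N with no more motion. After release its front face measured jig x ≈ -28 to -30 mm, where home is -30. It still read the same after the lever was shut.

**Lever:** I moved it with the fingers loosely around the grip, until the force reached about 17 N at the end stop. Afterwards the handle measured 134 to 137 degrees (nominal 135) and the nose about -90 degrees, lying across the front of the bundle.

**Bystanders:** the jar, squeegee and pin case look unmoved in the before and after pictures. I compared them by eye only.

**Readings that disagreed:**
- **Bundle rear edge:** it read jig x ≈ 93 to 97 mm rather than 100. The bundle had also measured about 5 mm short before the push, so I put this down to blurred edges.
- **Grip distance:** one wrist-camera reading put the grip about 7 mm too far from the pivot because I had picked the wrong part of it. A second reading put it within 2 mm of the tool centre.

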